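# Spring check of a mirror tilt mount

## Task

Check both spring-backed corners of the mirror tilt mount, only pressing with the fingertips: push the round pad down until that corner's pointer is level with the line on the sliding tab of its scale, keep it there for half a second without pushing it past the tab, and let it come all the way back up. Then do the same at the square pad, and move clear. Do not touch the mirror or the tabs, do not pinch or lift anything, and leave the mount and the things around it where they stand.

Things in the scene. Friction and masses are not known exactly. Their poses are not given: they have to be found in the camera images.
- mount: dark steel foot of the mirror tilt mount, about 1.3 to 2.1 kg, loose on the bench; origin: centre of its 124 mm square, 10 mm thick foot plate, underside, z up, yaw -0.9 to -0.1 rad (at 0 its -x side faces the robot). An aluminium plate 116 x 116 x 8 mm lies over it, top at 50 mm, on a ball pivot at (+45, +45) mm and springs at the two pads. White scales 36 mm wide, 68 mm high, face -x at (51, -107) and (-107, 70) mm
- round_pad_top (a point): centre of the top of the round steel push pad, 22 mm wide at its foot and 12 mm at its flat top, 10 mm high, top 60 mm above the bench at rest; at (+45, -45) mm in the mount's frame. Pressing here tilts only this corner: about 0.5 N per mm of travel (2.5 to 6 N at the mark)
- square_pad_top (a point): centre of the top of the square steel push pad, 20 mm wide with a raised 12 mm square on top, 10 mm high in all, top 60 mm above the bench at rest; at (-45, +45) mm in the mount's frame. Same spring as the round one
- round_pad: the round pad itself; origin at the centre of its underside
- square_pad: the square pad itself; origin at the centre of its underside
- round_pointer_tip (a point): free end of the thin steel pointer rod that sticks out beside the round pad (towards -y of the mount) in front of its scale; 46 mm above the bench at rest. It falls 1.7 mm for each mm that the round pad is pressed
- square_pointer_tip (a point): free end of the thin steel pointer rod that sticks out from the square pad's corner (towards -x of the mount, end bent to +y) in front of its scale; 46 mm above the bench at rest. It falls 1.73 mm for each mm that the square pad is pressed
- round_mark: dark steel sliding tab, 16 mm wide and 10 mm high, on the scale of the round corner, with a white level line across its middle; origin at the height of that line, z up along the mount's z. The line stands 8 to 18 mm below the resting pointer, differently each time. Its clip is stiff and keeps its place
- square_mark: the same kind of sliding tab on the scale of the square corner, origin at the height of its line; set 8 to 18 mm below the resting pointer, independently of the other
- round_corner (a joint): tilt of the plate at the round pad, rad: 0 at rest, positive pressed down (the pad falls 90 mm per rad), stop at 0.19; springs back to 0 when released
- square_corner (a joint): tilt of the plate at the square pad, rad: 0 at rest, positive pressed down (the pad falls 90 mm per rad), stop at 0.19; springs back to 0 when released
- mirror: round glass mirror, 53 mm across, face up in the middle of the tilt plate, its top 8.5 mm above the plate's mid-plane (about 5 mm lower than the pads); origin at the centre of its underside; not to be touched
- tin: round white tin, 51 mm wide, 24 mm high, loose between the mount and the robot; origin under its centre; bystander
- loupe: black loupe, 44 mm wide, 34 mm high, loose behind the mount; origin under its centre; bystander
- reel: blue reel of solder, 54 mm wide, 32 mm high, loose by the near right side of the mount; origin under its centre; bystander
- screwdriver: small yellow-handled screwdriver, 130 mm long, 14 mm thick, lying at the far left side of the mount; origin under its centre; bystander
- tweezers: steel tweezers, 119 mm long, 9 mm high, lying at the far right side of the mount; origin under their centre; bystander

How it is judged:
On the way, in this order (a step that is already met when the one before it is completed fails the run):
1. the round pad is pressed and its pointer stays level with its mark (z of round_pointer_tip in the frame of round_mark between -0.003 and 0.003 m and contact force between the fingers and round_pad above 0.5 N), for 0.5 s.
2. the round corner is released and has come back up (value of joint round_corner between -0.025 and 0.025 rad and value of joint square_corner between -0.025 and 0.025 rad and contact force between the fingers and mount below 0.05 N), for 0.2 s.
3. the square pad is pressed and its pointer stays level with its mark (z of square_pointer_tip in the frame of square_mark between -0.003 and 0.003 m and contact force between the fingers and square_pad above 0.5 N), for 0.5 s.
At the end, for the whole second after the job is handed in: both corners have sprung back to rest (within 0.025 rad), the mount stands flat within 12 mm of where it stood, and the tin, loupe, reel, screwdriver and tweezers lie within 15 mm of where they were (value of joint round_corner between -0.025 and 0.025 rad and value of joint square_corner between -0.025 and 0.025 rad and distance of mount from where it was at the start of the episode below 0.012 m and angle between mount's own z axis and vertical below 0.03 rad and linear speed of mount below 0.02 m/s and distance of each of tin, loupe, reel, screwdriver, tweezers from where it was at the start of the episode below 0.015 m); the robot touches nothing.
It fails at once if a pointer is pushed more than 7 mm past the line of its mark (z of round_pointer_tip in the frame of round_mark below -0.007 m or z of square_pointer_tip in the frame of square_mark below -0.007 m).
It fails at once if the mirror or a mark tab is touched (contact force between mirror and anything else above 0.3 N or contact force between any of round_mark, square_mark and anything else above 0.5 N).
It fails at once if both corners are pressed at once (value of joint each of round_corner, square_corner above 0.05 rad).
It fails at once if the mount is shifted, lifted or tipped, or a corner of its plate pulled up (distance of mount from where it was at the start of the episode above 0.012 m or angle between mount's own z axis and vertical above 0.06 rad or value of joint any of round_corner, square_corner below -0.06 rad).
It fails at once if a bystander is lifted or pushed away (distance of any of tin, loupe, reel, screwdriver, tweezers from where it was at the start of the episode above 0.015 m).
It also fails if it takes over 51 s, if anything falls off the work surface, if the arm or the gripper's body presses on something with over 40 N, if the wrist force passes 120 N, or if a joint passes its speed limit or range.

## Robot

A 6-joint arm with a two-finger parallel gripper is mounted at the origin on a cart in front of the work surface, level with it; the furniture and walls round the work are solid. World frame = base frame: x ahead of the robot, y to its left, z up, the work surface at z = 0. Lengths are in m, angles in rad, forces in N, time in s.
With the tool pointing down it reaches from about 0.3 to 0.875 m from the base axis. Payload 6.4 kg.
Tool frame: the origin (TCP) lies at the very end of the fingers, on their centre line; the grasp point (between the pads) lies 19 mm behind it; z points along the fingers, y is the direction in which the jaws open and shut (so a half turn about z gives the same grasp; the last joint's range is limited). The gripper opens to 88 mm and grips with 3 to 60 N. Pads are 18 mm wide; open, the fingers measure 123 mm over their backs; the gripper's body (75 mm by 187 mm) begins 45 mm behind the grasp point.
Start: joints at [-1.317, 0.181, 1.607, -0, 1.354, -0.206], TCP at [0.255, -0.515, 0.208] pointing down, gripper open.
Joint ranges: [-2.99, 2.99], [-0.89, 2.07], [0.3, 2.58], [-1.14, 4.28], [0, 2.63], [-3.12, 3.12]. Speed limits (rad/s): [2.57, 2.57, 3.01, 3.14, 3.14, 3.14].

## Interface

Orientations are given as a rotation vector (axis times angle).
In Python, from station import bot gives the robot as it stands.
- The arm moves only by the shell command python3 -m handwheel 'ROWS' [FORCE]. ROWS is a JSON object of lists of equal length, an entry for each row: "angular": the turn, a rotation vector about the tool's x, y, z in units of 6 degrees (1.0 is 6 degrees), a list of three; "delta_pos": the shift along the tool's x, y, z in units of 50 mm (1.0 is 50 mm), a list of three; "gripper": the closure in counts, from 0 (fully open) to 255 (shut). In form: {"angular": [[ax, ay, az], ...], "delta_pos": [[tx, ty, tz], ...], "gripper": [gripper, ...]}. A call has 1 to 20 rows; each row is the pose to reach, as a shift and turn from the pose measured when the call began, along the tool's axes at that moment; what a row does not reach only later rows make up. A row lasts 1/10 s, in which the tool goes at most 50 mm and 8.59 degrees, less where a joint would pass 70% of its speed; a pose out of reach is approached as far as the arm can. A call with a gripper value outside its range is refused whole. The fingers move at their own pace and stop on an object; FORCE is the grip in N (left out, the last holds). Time passes only in rows, so rows that repeat a pose let the fingers close. It gives the time, the measured TCP pose, the force and the opening at its end, in the units of the state.
- bot.get_obs(): the state, without advancing time (a new reading comes with each control period).
- bot.capture(name): name is "scene" or "top"; returns (picture, depth): 420x560x3 uint8, blue, green, red; 420x560 float32, m along the optical axis (not along the pixel's ray), 0 where there is no reading.
- bot.camera_params(name): a dict with "fx", "fy", "cx", "cy" (pixels), "view" (4x4, takes a point from world to camera coordinates). Camera axes: x right, y up, looking along -z (the intrinsics and any distortion apply to the point x, -y, -z); pixel columns grow to the right and rows downward; lengths in m; the calibration is good to about 2 mm. A picture is of the moment at which its call begins. camera_params takes no time and is no camera call.
- bot.close_job(): hands the job in, once; it reports no verdict.
The state is a dict: "clock": time; "joint_pos": joint angles; "qd": joint speeds; "effort": joint torques, N m; "tool_pos": TCP position; "orientation": TCP orientation; "wrist_force": force on the tool from outside, world axes, zero at the start; "torque": the same for the moment, N m; "gripper_width": finger opening in m.
Only numpy, scipy, OpenCV 4.12 (cv2) and the standard library are available. Lean on these libraries where they do the work, as an engineer would, in place of code of your own. Each camera call takes 0.05 s, during which the arm holds its last target. There are 200 camera calls.

## Working session

There is one attempt and no reset: what is moved stays moved. The work goes in short steps, Python scripts to look and compute and a shell command to move; the robot and the scene stay as the last step left them, time stands still between calls to the robot, and variables do not carry over. Pictures are saved under pics/ and viewed, about 8 in all and at most 12, crops included, and the job is handed in when it is done.

```bash
mkdir -p pics; cat > h.py <<'E'
import numpy as np, cv2
from station import bot
def snap(n,tag):
    im,d=bot.capture(n); cv2.imwrite(f'pics/{tag}.png',im); np.save(f'pics/{tag}.npy',d); return im,d
def world(n,u,v,d):
    p=bot.camera_params(n); c=np.array([(u-p['cx'])*d/p['fx'],-(v-p['cy'])*d/p['fy'],-d,1])
    return (np.linalg.inv(np.array(p['view']))@c)[:3]
def proj(n,P):
    p=bot.camera_params(n); c=np.array(p['view'])@np.r_[P,1]
    return p['cx']+p['fx']*c[0]/-c[2], p['cy']-p['fy']*c[1]/-c[2]
E
python3 - <<'E'
from h import *
for n in('scene','top'):
    snap(n,n+'0'); p=bot.camera_params(n); print(p, np.linalg.inv(np.array(p['view']))[:3,3])
print(bot.get_obs())
E
```

```text
{'fx': 509.68149970219054, 'fy': 509.68149970219054, 'cx': 272.3461989268245, 'cy': 215.0535488038618, 'view': array([[-0.73035973, -0.68305933,  0.00214754,  0.4166671 ],
       [ 0.36361803, -0.38613247,  0.84775211, -0.24875662],
       [-0.57823575,  0.61994489,  0.5303883 , -0.61382652],
       [ 0.        ,  0.        ,  0.        ,  1.        ]])} [0.03983282 0.56909396 0.53555554]
{'fx': 487.93292485955686, 'fy': 487.93292485955686, 'cx': 283.1389084588152, 'cy': 209.4869874796879, 'view': array([[ 0.00737249, -0.99978733, -0.01926003,  0.03355491],
       [ 0.98300641,  0.00371313,  0.18353367, -0.51885646],
       [-0.18342312, -0.02028583,  0.98282473, -0.85397653],
       [ 0.        ,  0.        ,  0.        ,  1.        ]])} [0.3531528  0.01815073 0.93518315]
{'clock': 0.1, 'joint_pos': array([-1.31731811e+00,  1.81437678e-01,  1.60786171e+00, -2.63641385e-05,
        1.35379016e+00, -2.06288603e-01]), 'qd': array([-0.00157524,  0.00021081, -0.00225302, -0.00298735,  0.00072054,
       -0.0007805 ]), 'effort': array([ 2.36551523e-04, -4.34823346e+01, -3.42698872e+01,  7.02580903e-02,
        3.39797919e-02, -5.58107604e-05]), 'tool_pos': array([ 0.2550346 , -0.51478539,  0.20743899]), 'orientation': array([-3.05748812e+00, -7.15523724e-01,  9.58513714e-05]), 'wrist_force': array([-0.01618547, -0.18979576,  0.06676814]), 'torque': array([ 0.0641125 , -0.01362009, -0.02344567]), 'gripper_width': 0.08790165159147115}
```

View pics/scene0.png

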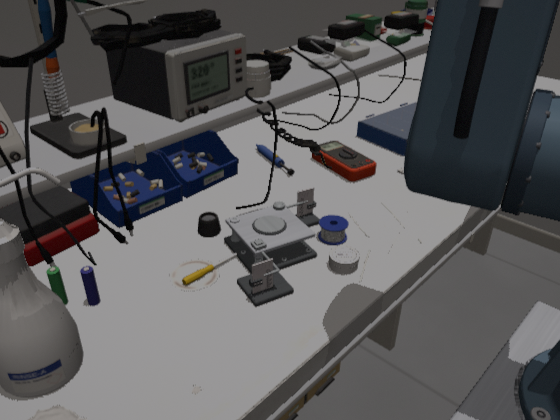

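View pics/top0.png

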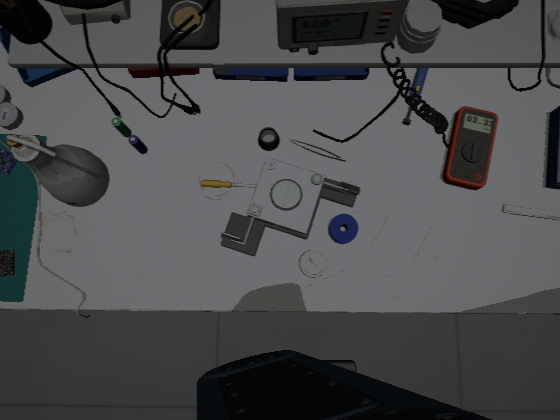

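The mount is at about scene (268,230) and top (287,195). The round pad is near top (316,179), the square pad near (254,210), and the pivot near (271,162). Next I'll enlarge both views.

```bash
python3 - <<'E'
import cv2,numpy as np
s=cv2.imread('pics/scene0.png')[175:305,175:365]; t=cv2.imread('pics/top0.png')[145:265,205:375]
s=cv2.resize(s,None,fx=4.2,fy=4.2,interpolation=cv2.INTER_CUBIC); s=np.clip(s.astype(float)*1.4,0,255)
t=cv2.resize(t,None,fx=4.7,fy=4.7,interpolation=cv2.INTER_CUBIC);t=np.clip(t.astype(float)*1.4,0,255)
cv2.imwrite('pics/sc.png',s);cv2.imwrite('pics/tc.png',t)
E
```

```text
[ WARN:0@0.088] global loadsave.cpp:1063 imwrite_ Unsupported depth image for selected encoder is fallbacked to CV_8U.
```

View pics/sc.png

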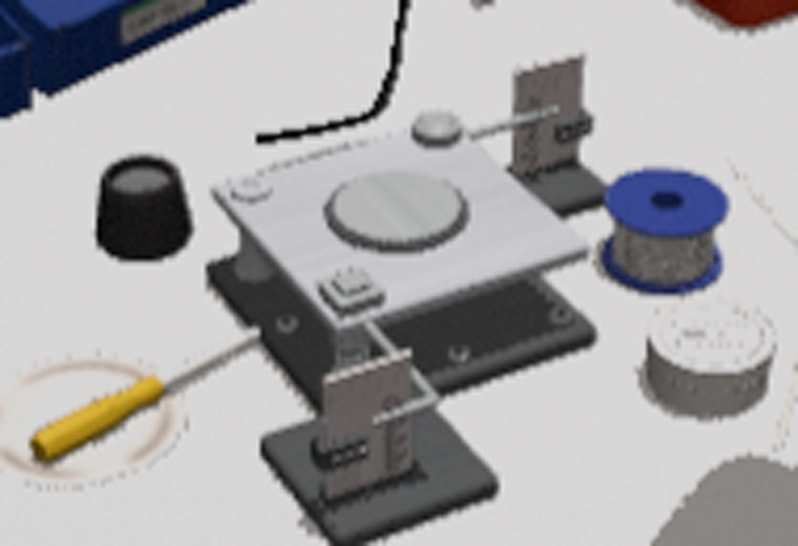

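View pics/tc.png

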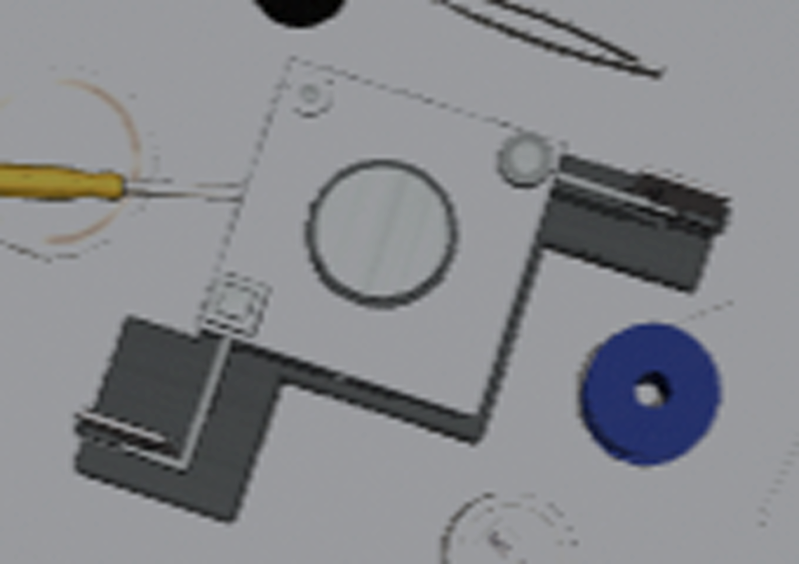

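In the scene crop:

| Feature | Square corner | Round corner |
|---|---|---|
| Pointer tip | (377,420) | (556,109) |
| Tab | (343,452) | (574,127) |
| Pad top | (352,284) | (437,121) |

In the top crop, the pads are at (527,158) and (236,304), and the pivot is at (311,95).

```bash
cat >> h.py <<'E'
def ray(n,u,v):
    p=bot.camera_params(n); M=np.linalg.inv(np.array(p['view']))
    return M[:3,3], M[:3,:3]@np.array([(u-p['cx'])/p['fx'],-(v-p['cy'])/p['fy'],-1])
def atz(n,u,v,z):
    o,d=ray(n,u,v); return o+d*(z-o[2])/d[2]
def tc(u,v): return (u+.5)/4.7-.5+205,(v+.5)/4.7-.5+145
def sc(u,v): return (u+.5)/4.2-.5+175,(v+.5)/4.2-.5+175
def atx(n,u,v,c,yaw,x):  # ray with plane x=const in the mount frame -> mount coords
    R=np.array([[np.cos(yaw),-np.sin(yaw),0],[np.sin(yaw),np.cos(yaw),0],[0,0,1]])
    o,d=ray(n,u,v); o=R.T@(o-np.r_[c,0]); d=R.T@d; return o+d*(x-o[0])/d[0]
E
python3 - <<'E'
from h import *
for nm,n,f,r,s in(('top','top',tc,(527,158),(236,304)),('scene','scene',sc,(437,121),(352,284))):
    r=atz(n,*f(*r),.06); s=atz(n,*f(*s),.06); e=(r-s)[:2]
    yaw=np.arctan2(e[1],e[0])+np.pi/4; c=(r+s)[:2]/2
    print(nm,r.round(4),s.round(4),'len',np.linalg.norm(e).round(4),'yaw',yaw.round(4),c.round(4))
    for x in(51,45,47): print(' round x',x,'tip',(1e3*atx('scene',*sc(556,109),c,yaw,x/1e3)).round(1),'tab',(1e3*atx('scene',*sc(574,127),c,yaw,x/1e3)).round(1))
    for x in(-107,-110,-112): print(' square x',x,'tip',(1e3*atx('scene',*sc(377,420),c,yaw,x/1e3)).round(1),'tab',(1e3*atx('scene',*sc(343,452),c,yaw,x/1e3)).round(1))
d=np.load('pics/scene0.npy'); print(d[170:300:30,180:360:30])
s=cv2.imread('pics/scene0.png')
a=cv2.resize(s[180:225,285:330],(400,400),interpolation=cv2.INTER_CUBIC);b=cv2.resize(s[255:300,245:290],(400,400),interpolation=cv2.INTER_CUBIC)
cv2.imwrite('pics/tabs.png',np.clip(np.hstack([a,b])*1.5,0,255).astype('uint8'))
E
```

```text
top [ 0.5754 -0.0253  0.06  ] [0.5167 0.088  0.06  ] len 0.1276 yaw -0.3073 [0.546  0.0313]
 round x 51 tip [  51.  -108.1   45.2] tab [  51.  -118.4   32.7]
 round x 45 tip [  45.  -104.1   49.4] tab [  45.  -114.3   37. ]
 round x 47 tip [  47.  -105.4   48. ] tab [  47.  -115.7   35.6]
 square x -107 tip [-107.    70.1   46.1] tab [-107.    84.2   36.9]
 square x -110 tip [-110.    71.7   48.9] tab [-110.    85.7   39.6]
 square x -112 tip [-112.    72.8   50.7] tab [-112.    86.7   41.5]
scene [ 0.5772 -0.0239  0.06  ] [0.518  0.0894 0.06  ] len 0.1278 yaw -0.3034 [0.5476 0.0327]
 round x 51 tip [  51.  -111.1   44.1] tab [  51.  -121.5   31.6]
 round x 45 tip [  45.  -107.1   48.4] tab [  45.  -117.4   35.9]
 round x 47 tip [  47.  -108.4   47. ] tab [  47.  -118.7   34.5]
 square x -107 tip [-107.    68.2   45.4] tab [-107.    82.4   36.2]
 square x -110 tip [-110.    69.9   48.1] tab [-110.    83.9   39. ]
 square x -112 tip [-112.    70.9   50. ] tab [-112.    85.    40.8]
[[1.1662457  1.1669452  1.1705785  1.1774029  1.1767671  1.1827482 ]
 [1.0484784  1.0603638  0.         1.0632633  0.9608868  1.059076  ]
 [0.9623829  0.93322915 0.8748984  0.86881244 0.87248343 0.9103084 ]
 [0.8847092  0.88406587 0.8780181  0.77247816 0.87430096 0.8514072 ]
 [0.81476486 0.8211699  0.8184408  0.8021049  0.8153935  0.81627333]]
```

View pics/tabs.png

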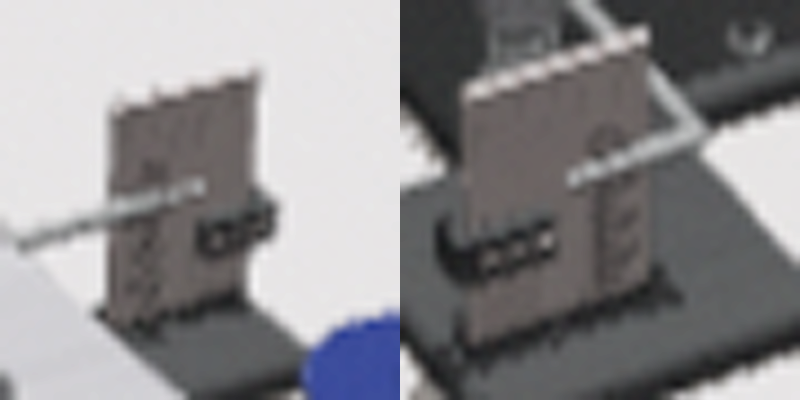

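The enlarged tabs show the round tip at (200,186) with its line from about (205,242) to (262,222). The square tip is at (572,180) with its line from about (490,260) to (545,242). I'll check how far out the tab faces stand using depth.

```bash
python3 - <<'E'
from h import *
d=np.load('pics/scene0.npy'); c=np.array([.547,.0322]); yaw=-.305
R=np.array([[np.cos(yaw),-np.sin(yaw),0],[np.sin(yaw),np.cos(yaw),0],[0,0,1]])
def m(u,v): return (1e3*(R.T@(world('scene',u,v,d[v,u])-np.r_[c,0]))).round(1) if d[v,u] else None
for t,us,vs in(('rscale',(300,303,306),(194,197,206,210)),('rtab',(308,309,310,311,312,313),(203,204,205,206,207,208)),('sscale',(255,259,267,270),(266,269,272,291)),('stab',(255,256,257,258,259,260,261),(279,280,281,282,283,284,285)),('plate',(240,250,290),(222,235))):
    print(t)
    P=np.array([p for u in us for v in vs if (p:=m(u,v)) is not None]); print(' median',np.median(P,0)); print(*[tuple(p) for p in P[:42:2]])
    if 'tab' in t: print('sorted x',np.sort(P[:,0]))
for t,z in(('round',(307.1,200.5,311.0,205.8,51)),('square',(263.9,274.8,257.7,282.7,-107))):
    for dx in(0,-2,-4): print(t,dx,(1e3*atx('scene',*z[:2],c,yaw,(z[4]+dx)/1e3)).round(1),(1e3*atx('scene',*z[2:4],c,yaw,(z[4]+dx)/1e3)).round(1))
E
```

```text
rscale
 median [  52.4 -102.8   52.4]
(np.float64(53.4), np.float64(-95.1), np.float64(61.9)) (np.float64(52.1), np.float64(-95.6), np.float64(27.2)) (np.float64(52.9), np.float64(-101.8), np.float64(53.7)) (np.float64(53.1), np.float64(-103.1), np.float64(24.4)) (np.float64(52.1), np.float64(-108.1), np.float64(52.4)) (np.float64(52.5), np.float64(-109.6), np.float64(22.8))
rtab
 median [  47.85 -116.65   33.25]
(np.float64(52.0), np.float64(-113.2), np.float64(37.7)) (np.float64(47.1), np.float64(-110.1), np.float64(36.7)) (np.float64(48.8), np.float64(-111.4), np.float64(31.0)) (np.float64(52.2), np.float64(-115.6), np.float64(36.9)) (np.float64(47.7), np.float64(-112.8), np.float64(35.6)) (np.float64(47.3), np.float64(-112.7), np.float64(31.4)) (np.float64(51.0), np.float64(-117.1), np.float64(37.1)) (np.float64(48.4), np.float64(-115.6), np.float64(34.4)) (np.float64(47.2), np.float64(-115.0), np.float64(30.8)) (np.float64(51.3), np.float64(-119.6), np.float64(36.2)) (np.float64(46.5), np.float64(-116.6), np.float64(35.2)) (np.float64(47.9), np.float64(-117.8), np.float64(29.6))
[... 2451 characters left out ...]
7 -108.7 -108.6 -108.5 -108.5 -108.5
 -108.5 -108.3 -108.2 -108.2 -108.1 -107.7 -107.4 -107.3 -107.2 -107.1
 -106.8 -106.8 -106.7 -105.7 -105.  -104.7 -104.  -104.  -103.6]
plate
 median [-1.   31.05 50.35]
(np.float64(37.0), np.float64(38.9), np.float64(50.8)) (np.float64(29.1), np.float64(23.2), np.float64(50.3)) (np.float64(-5.4), np.float64(-38.0), np.float64(50.4))
round 0 [  51.  -110.2   44.6] [  51.  -119.8   30.1]
round -2 [  49.  -108.8   46. ] [  49.  -118.4   31.5]
round -4 [  47.  -107.5   47.5] [  47. -117.   33.]
square 0 [-107.    69.8   45.7] [-107.    80.6   34.5]
square -2 [-109.    70.8   47.5] [-109.    81.7   36.4]
square -4 [-111.    71.9   49.3] [-111.    82.7   38.3]
```

Depth puts the round line near z 32.5 mm (drop about 13.5 mm, press about 8 mm) and the square line near 36 mm (drop about 10 mm, press about 6 mm). I'm moving to above the round pad with the fingers shut.

```bash
python3 -m handwheel '{"angular":[[0,0,0],[0,0,0],[0,0,0],[0,0,0],[0,0,0],[0,0,0],[0,0,0],[0,0,0],[0,0,0],[0,0,0],[0,0,0],[0,0,0],[0,0,0],[0,0,0],[0,0,0],[0,0,0],[0,0,0],[0,0,0],[0,0,0],[0,0,0]],"delta_pos":[[0.7,-0.4,0],[1.4,-0.8,0],[2.1,-1.2,0],[2.8,-1.6,0],[3.5,-2.0,0.1],[4.2,-2.4,0.3],[4.9,-2.9,0.5],[5.6,-3.3,0.7],[6.3,-3.7,0.9],[7.0,-4.1,1.1],[7.7,-4.5,1.3],[8.4,-4.9,1.5],[9.1,-5.3,1.7],[9.6,-5.6,1.75],[10.0,-5.85,1.75],[10.11,-5.93,1.75],[10.11,-5.93,1.75],[10.11,-5.93,1.75],[10.11,-5.93,1.75],[10.11,-5.93,1.75]],"gripper":[255,255,255,255,255,255,255,255,255,255,255,255,255,255,255,255,255,255,255,255]}' 10
cat > look.py <<'E'
import sys; from h import *
t=sys.argv[1]; a,b,c,d=map(int,sys.argv[2:6]); im,dd=snap('scene',t)
cr=im[c:d,a:b]; k=780/(b-a); k=min(k,590/(d-c)); cr=cv2.resize(cr,None,fx=k,fy=k,interpolation=cv2.INTER_CUBIC)
cv2.imwrite(f'pics/{t}c.png',np.clip(cr*1.4,0,255).astype('uint8')); print('scale',k)
o=bot.get_obs(); print({q:np.round(o[q],4) for q in('clock','tool_pos','orientation','wrist_force','gripper_width')})
E
python3 look.py r0 215 335 165 255
```

```text
clock: 2.1
tool_pos: [0.5761, -0.0256, 0.1207]
orientation: [-3.058, -0.713, 0.0]
wrist_force: [-0.2, -0.4, 0.6]
gripper_width: 0.0007
scale 6.5
{'clock': np.float64(2.15), 'tool_pos': array([ 0.5762, -0.0255,  0.1207]), 'orientation': array([-3.0581e+00, -7.1350e-01, -1.0000e-04]), 'wrist_force': array([ 0.2917, -0.5448,  1.2889]), 'gripper_width': np.float64(0.0007)}
```

View pics/r0c.png

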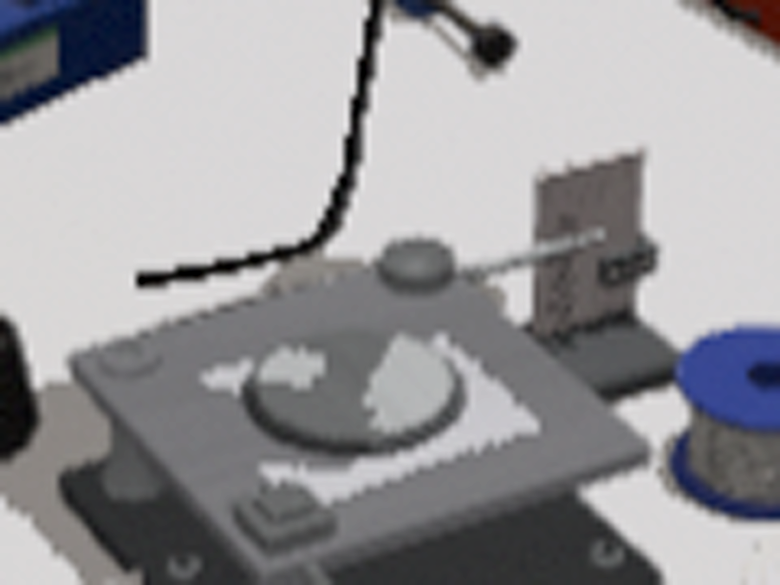

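The mount is now in the arm's shadow, with the tip at (600,235) and the tab at (628,262), but the fingers aren't in this crop. I'll check the full picture against the projected TCP.

```bash
python3 - <<'E'
from h import *
print(proj('scene',bot.get_obs()['tool_pos']),proj('scene',[.5763,-.0246,.06]))
d=np.load('pics/r0.npy'); u,v=map(int,proj('scene',bot.get_obs()['tool_pos'])); print(d[v-30:v+20:5,u-15:u+16:5])
E
```

```text
(np.float64(280.01103960395403), np.float64(173.70971804500607)) (np.float64(279.2987998855239), np.float64(203.46280420691548))
[[1.3022832  0.7767146  0.7760105  0.77425784 0.7687484  1.3066168
  1.1023346 ]
 [1.2310011  1.2831877  0.8571397  0.8572878  0.86804307 1.2805499
  1.2796422 ]
 [1.2161733  1.2073367  0.8640408  0.86676943 0.8760424  1.2537435
  1.2573571 ]
 [1.2273382  1.1959313  0.8699853  0.8644686  0.87984765 1.2327046
  1.2304803 ]
 [1.202238   1.2092443  1.1766367  1.1770262  1.2100962  1.2043083
  1.2067343 ]
 [1.1844007  1.1859646  1.1862832  1.187936   1.158491   1.1797643
  1.1815052 ]
 [1.1605401  1.1624304  1.1635597  1.1641551  1.162127   1.1383611
  1.1637659 ]
 [1.1404908  1.0714228  1.1399698  1.1369745  1.1432914  1.1417929
  1.1470959 ]
 [1.1252604  1.0692052  1.1206763  1.1230031  1.1242144  1.1209606
  1.1269449 ]
 [1.1079352  1.0671747  1.1035235  1.1044526  1.1003134  1.1043077
  1.1038831 ]]
```

View pics/r0.png

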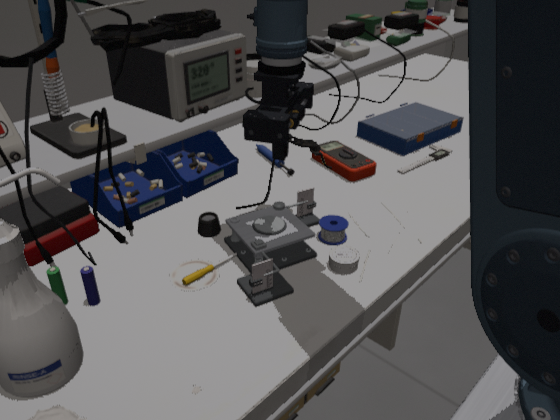

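The full picture shows the shut fingers above the round pad, ending near (281,161). That is about 12 px higher than the projected TCP at (280,174). I'll lower by 35 mm and measure where the fingertip really is.

```bash
python3 -m handwheel '{"angular":[[0,0,0],[0,0,0],[0,0,0],[0,0,0],[0,0,0]],"delta_pos":[[0,0,0.25],[0,0,0.5],[0,0,0.7],[0,0,0.7],[0,0,0.7]],"gripper":[255,255,255,255,255]}'
python3 - <<'E'
from h import *
im,d=snap('scene','r1'); t,td=snap('top','t1')
o=bot.get_obs(); P=o['tool_pos']; print(P,o['wrist_force'])
u,v=proj('scene',P); print(u,v)
for r in range(int(v)-24,int(v)+4,2):
    L=[(c,*(1e3*world('scene',c,r,d[r,c])).round(0)) for c in range(270,294) if .8<d[r,c]<.9]
    if L: print(r,L[0][0],L[-1][0],'mid',np.median(np.array(L)[:,1:],0))
a=cv2.resize(im[165:225,255:325],None,fx=6,fy=6,interpolation=cv2.INTER_CUBIC);b=cv2.resize(t[150:210,285:345],(360,360),interpolation=cv2.INTER_CUBIC)
cv2.imwrite('pics/r1c.png',np.clip(np.hstack([a,b])*1.6,0,255).astype('uint8'));print(proj('top',P),proj('top',[.5763,-.0246,.06]))
E
```

```text
clock: 2.65
tool_pos: [0.5758, -0.0253, 0.085]
orientation: [-3.057, -0.714, 0.002]
wrist_force: [0.1, -0.6, -0.5]
gripper_width: 0.0003
[ 0.57652973 -0.02548621  0.08591646] [0.09809095 0.09583389 0.14089244]
279.67180339784335 190.85529222907843
166 272 287 mid [571.5 -12.5 142.5]
168 272 287 mid [570. -14. 139.]
170 272 285 mid [569.5 -13.  135. ]
172 272 285 mid [569.5 -13.  131. ]
174 272 285 mid [570.5 -15.  126.5]
176 272 284 mid [571.5 -13.  122. ]
178 274 284 mid [569. -15. 118.]
(np.float64(317.5160276701418), np.float64(174.03976265260428)) (np.float64(316.33365220670396), np.float64(177.74053112377447))
```

View pics/r1c.png

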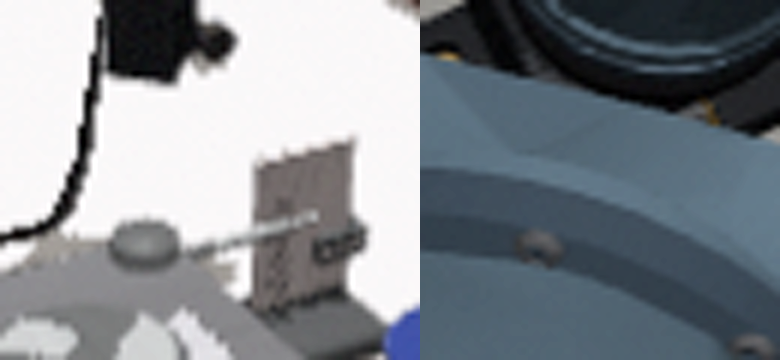

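The black fingertip ends at about crop (150,80), which is z near 0.115 m, while the TCP reads 0.086. Laterally it is right over the pad at (143,240). I can't reconcile the two heights yet, so I'll come down in stages and rely on force and the picture.

```bash
cat > st.py <<'E'
from h import *
im,d=snap('scene','st'); o=bot.get_obs(); print(o['clock'],o['tool_pos'].round(4),o['wrist_force'].round(2))
R=[r for r in range(140,230) if ((d[r,274:285]>.8)&(d[r,274:285]<.9)).mean()>.6]; print('near rows',R[0],R[-1],[r for r in range(R[0],R[-1]) if r not in R])
E
python3 -m handwheel '{"angular":[[0,0,0],[0,0,0],[0,0,0],[0,0,0],[0,0,0],[0,0,0]],"delta_pos":[[0,0,0.1],[0,0,0.2],[0,0,0.3],[0,0,0.4],[0,0,0.4],[0,0,0.4]],"gripper":[255,255,255,255,255,255]}'
python3 st.py
python3 -m handwheel '{"angular":[[0,0,0],[0,0,0],[0,0,0]],"delta_pos":[[0,0,0.06],[0,0,0.12],[0,0,0.12]],"gripper":[255,255,255]}'
python3 st.py
```

```text
clock: 3.35
tool_pos: [0.5764, -0.0254, 0.0657]
orientation: [-3.058, -0.714, -0.0]
wrist_force: [0.3, 0.1, 0.1]
gripper_width: 0.0006
3.4 [ 0.5766 -0.0255  0.066 ] [-0.29  0.67 -0.24]
near rows 140 229 [146, 147, 148, 149, 150, 151, 152, 153, 154, 155, 156, 157, 158, 159, 160, 161, 162, 163, 164, 165, 166, 167, 168, 169, 170, 171, 172, 173, 188, 189, 190, 191, 192, 193, 194, 195, 196, 197, 198, 199, 200, 201, 202, 203, 204, 205, 206, 207, 208, 209, 210, 211, 212, 213, 214, 215, 216, 217, 218]
clock: 3.7
tool_pos: [0.5762, -0.0254, 0.0595]
orientation: [-3.058, -0.714, 0.0]
wrist_force: [-0.3, -0.3, -0.4]
gripper_width: 0.0005
3.75 [ 0.5764 -0.0254  0.0597] [ 0.27 -0.25  0.33]
near rows 140 229 [151, 152, 153, 154, 155, 156, 157, 158, 159, 160, 161, 162, 163, 164, 165, 166, 167, 168, 169, 170, 171, 172, 173, 174, 189, 190, 191, 192, 193, 194, 195, 196, 197, 198, 199, 200, 201, 202, 203, 204, 205, 206, 207, 208, 209, 210, 211, 212, 213, 214, 215, 216, 217, 218]
```

No contact at a TCP height of 0.060, so the tip really is higher than reported: the finger bottom is at row 188 and the pad top at about row 203. I'll keep going down in small steps.

```bash
python3 -m handwheel '{"angular":[[0,0,0],[0,0,0],[0,0,0],[0,0,0],[0,0,0],[0,0,0]],"delta_pos":[[0,0,0.08],[0,0,0.16],[0,0,0.24],[0,0,0.32],[0,0,0.32],[0,0,0.32]],"gripper":[255,255,255,255,255,255]}'
python3 - <<'E'
from h import *
im,d=snap('scene','r2'); o=bot.get_obs(); print(o['tool_pos'],o['wrist_force'])
for r in range(180,216,2): print(r,d[r,270:292:2].round(2),im[r,280])
E
```

```text
clock: 4.35
tool_pos: [0.5762, -0.0254, 0.0435]
orientation: [-3.058, -0.714, 0.0]
wrist_force: [0.1, 0.3, 0.5]
gripper_width: 0.0001
[ 0.57640599 -0.02540326  0.04365849] [ 0.72957109  0.13605545 -0.36207869]
180 [0.81 0.81 0.81 0.81 0.8  0.81 0.81 0.8  0.81 1.13 1.14] [30 27 28]
182 [0.81 0.81 0.81 0.81 0.81 0.81 0.81 0.81 0.8  1.13 1.13] [28 28 27]
184 [0.81 0.81 0.81 0.81 0.81 0.81 0.81 0.81 0.81 1.12 1.12] [15 14 15]
186 [0.82 0.82 0.81 0.81 0.81 0.81 0.81 0.81 0.81 1.11 1.11] [17 13 13]
188 [1.07 0.9  0.81 0.82 0.81 0.81 0.81 0.82 0.81 1.1  1.1 ] [14 11 13]
190 [1.07 0.9  0.9  0.9  0.9  0.9  0.9  0.91 0.92 1.09 1.09] [11  8  9]
192 [1.09 0.91 0.91 0.9  0.9  0.9  0.9  0.91 0.92 1.09 1.09] [12 13 11]
194 [1.08 0.91 0.91 0.91 0.91 0.9  0.91 0.92 0.93 1.08 1.08] [14 13 11]
196 [1.08 0.91 0.91 0.91 0.91 0.91 0.9  0.92 1.08 1.07 1.08] [11 12  8]
198 [1.07 1.06 0.91 0.91 0.91 0.91 0.91 1.07 1.07 1.07 1.06] [34 32 32]
200 [1.06 1.06 1.06 1.06 1.06 1.07 1.06 1.06 1.06 1.06 1.06] [159 158 159]
202 [1.05 1.05 1.05 0.93 0.93 0.93 0.94 1.05 1.05 1.05 1.05] [81 80 79]
204 [1.04 1.05 0.93 0.93 0.93 0.93 0.93 0.93 1.04 1.05 1.05] [83 83 82]
206 [1.04 0.95 0.93 0.92 0.93 0.93 0.93 0.93 1.04 0.95 0.95] [84 84 84]
208 [0.93 0.94 0.93 0.92 0.93 0.92 0.92 0.93 0.94 0.94 1.03] [56 55 56]
210 [0.93 0.93 0.93 0.93 0.93 0.93 0.93 0.93 0.93 0.93 1.02] [76 74 74]
212 [0.93 0.93 0.92 0.92 0.92 0.92 0.92 0.93 0.92 0.92 0.92] [89 88 88]
214 [0.92 0.92 0.92 0.92 0.91 0.92 0.92 0.92 0.92 0.92 0.92] [89 87 87]
```

```bash
python3 - <<'E'
from h import *
d=np.load('pics/r2.npy')
for r,c in((188,274),(188,280),(186,286),(195,274),(196,280),(197,280),(196,283),(204,280),(206,280)): print(r,c,world('scene',c,r,d[r,c]).round(4))
for r in(188,194,197):
  print(r,[c for c in range(255,305) if .88<d[r,c]<.935],[c for c in range(240,320) if .7<d[r,c]<.86])
P=np.array([(*world('scene',c,r,d[r,c]),r,c) for r in range(100,200) for c in range(200,340) if .65<d[r,c]<.86 and r<190])
q=P[P[:,2]<P[:,2].min()+.008]; print('body low',P[:,2].min(),q[:,:3].min(0),q[:,:3].max(0))
im=cv2.imread('pics/r2.png')[130:245,215:335]; cv2.imwrite('pics/r2c.png',np.clip(cv2.resize(im,None,fx=5,fy=5,interpolation=cv2.INTER_CUBIC)*1.8,0,255).astype('uint8'))
E
```

```text
188 274 [0.5245 0.0458 0.1403]
188 280 [0.5174 0.0393 0.1404]
186 286 [0.5087 0.0347 0.1455]
195 274 [ 0.5752 -0.009   0.0847]
196 280 [ 0.566  -0.0149  0.0838]
197 280 [ 0.5662 -0.0151  0.0816]
196 283 [ 0.5602 -0.0163  0.0855]
204 280 [ 0.5739 -0.0238  0.0602]
206 280 [ 0.5712 -0.0209  0.0583]
188 [272, 287] [273, 274, 275, 276, 277, 278, 279, 280, 281, 282, 283, 284, 285, 286]
194 [272, 273, 274, 275, 276, 277, 278, 279, 280, 281, 282, 283, 284, 285, 286] []
197 [272, 273, 274, 275, 276, 277, 278, 279, 280, 281, 282, 283, 284] []Traceback (most recent call last):
  File "<stdin>", line 6, in <module>
  File "h.py", line 6, in world
    p=bot.camera_params(n); c=np.array([(u-p['cx'])*d/p['fx'],-(v-p['cy'])*d/p['fy'],-d,1])
ValueError: time passes only in moves, steps and waits
```

The fingers end near z 0.080 and the gripper body starts near z 0.140. So the real tip is about 35 mm above the reported TCP, while the lateral position agrees. I'll continue down to contact, tracking the pointer by difference from the resting picture.

```bash
cat > st.py <<'E'
import sys; from h import *
b=bot.camera_params('scene'); im,d=snap('scene',sys.argv[1]); o=bot.get_obs(); print(o['clock'].round(2),o['tool_pos'].round(4),o['wrist_force'].round(2))
g=im[:,:,1].astype(float)
# rod in front of scale: brightest row per column (bright steel on grey card)
box={'r':(299,308,195,215),'s':(263,274,262,292)}[sys.argv[2]]
print('rod',[(c,box[2]+int(g[box[2]:box[3],c].argmax()),int(g[box[2]:box[3],c].max())) for c in range(*box[:2])])
c=slice(274,284) if sys.argv[2]=='r' else slice(247,260)
print('dark finger bottom row', max([r for r in range(150,250) if np.median(g[r,c])<45] or [0]))
E
python3 -m handwheel '{"angular":[[0,0,0],[0,0,0],[0,0,0],[0,0,0],[0,0,0]],"delta_pos":[[0,0,0.08],[0,0,0.16],[0,0,0.24],[0,0,0.24],[0,0,0.24]],"gripper":[255,255,255,255,255]}'
python3 st.py r3 r
python3 -m handwheel '{"angular":[[0,0,0],[0,0,0],[0,0,0]],"delta_pos":[[0,0,0.03],[0,0,0.06],[0,0,0.06]],"gripper":[255,255,255]}'
python3 st.py r4 r
```

```text
clock: 4.9
tool_pos: [0.5762, -0.0253, 0.0314]
orientation: [-3.058, -0.714, 0.001]
wrist_force: [-0.1, 0.4, -0.5]
gripper_width: 0.0006
clock: 5.25
tool_pos: [0.5765, -0.0255, 0.0286]
orientation: [-3.058, -0.714, -0.0]
wrist_force: [0.8, -0.9, 1.0]
gripper_width: 0.0008Traceback (most recent call last):
  File "st.py", line 2, in <module>
    b=bot.camera_params('scene'); im,d=snap('scene',sys.argv[1]); o=bot.get_obs(); print(o['clock'].round(2),o['tool_pos'].round(4),o['wrist_force'].round(2))
                                                                                         ^^^^^^^^^^^^^^^^
AttributeError: 'float' object has no attribute 'round'
Traceback (most recent call last):
  File "st.py", line 2, in <module>
    b=bot.camera_params('scene'); im,d=snap('scene',sys.argv[1]); o=bot.get_obs(); print(o['clock'].round(2),o['tool_pos'].round(4),o['wrist_force'].round(2))
                                                                                         ^^^^^^^^^^^^^^^^
AttributeError: 'float' object has no attribute 'round'
```

```bash
sed -i "s/o\['clock'\].round(2)/o['clock']/" st.py; python3 st.py r5 r; python3 - <<'E'
from h import *
im=cv2.imread('pics/r5.png')[165:235,235:335]; cv2.imwrite('pics/r5c.png',np.clip(cv2.resize(im,None,fx=7.8,fy=7.8,interpolation=cv2.INTER_CUBIC)*1.6,0,255).astype('uint8'))
E
```

```text
5.35 [ 0.5766 -0.0255  0.0288] [ 0.92 -0.24  0.28]
rod [(299, 203, 108), (300, 203, 111), (301, 203, 124), (302, 203, 110), (303, 203, 88), (304, 202, 94), (305, 202, 95), (306, 202, 103), (307, 202, 98)]
dark finger bottom row 249
```

View pics/r5c.png

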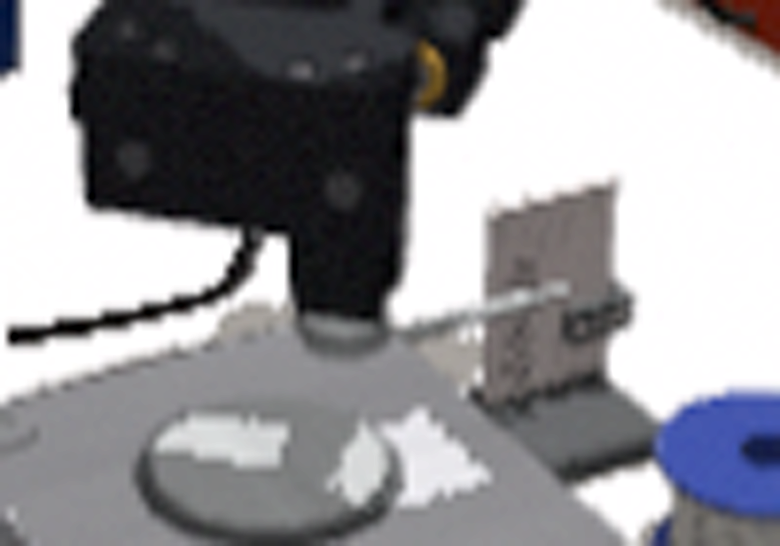

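The fingertip is centred on the round pad and touching it at crop (345,320). The tip has moved slightly, to orig (307,201.8) from 200.5 at rest. I'll now track the rod below pixel level while pressing in steps.

```bash
cat > rod.py <<'E'
import sys; from h import *
def cen(im,w):
    g=im[:,:,1].astype(float); a,b,c,d={'r':(302,306,196,214),'s':(264,269,262,294)}[w]; out=[]
    for u in range(a,b):
        s=g[c:d,u]-np.median(g[c:d,u])-10; k=int(s.argmax()); q=slice(max(k-2,0),k+3); x=np.clip(s[q],0,None); out.append(c+(x*np.arange(q.start,q.start+len(x))).sum()/x.sum())
    return np.round(out,2)
def report(tag,w):
    im,d=snap('scene',tag); o=bot.get_obs(); print(tag,round(o['clock'],2),o['tool_pos'].round(4),o['wrist_force'].round(2),cen(im,w),cen(im,w).mean().round(2))
if __name__=='__main__': report(*sys.argv[1:])
E
python3 -c "
from rod import *
for t in('r0','r1','r2','r3','r4','r5'): print(t,cen(cv2.imread(f'pics/{t}.png'),'r'))
print('target dz: rows', [proj('scene',np.r_[(np.array([[.9538,.3003],[-.3003,.9538]])@[.049,-.1085])+[.547,.0322],z])[1].round(2) for z in(.046,.0325)])"
python3 -m handwheel '{"angular":[[0,0,0],[0,0,0],[0,0,0],[0,0,0]],"delta_pos":[[0,0,0.02],[0,0,0.04],[0,0,0.04],[0,0,0.04]],"gripper":[255,255,255,255]}'
python3 rod.py r6 r
python3 -m handwheel '{"angular":[[0,0,0],[0,0,0],[0,0,0],[0,0,0]],"delta_pos":[[0,0,0.02],[0,0,0.04],[0,0,0.04],[0,0,0.04]],"gripper":[255,255,255,255]}'
python3 rod.py r7 r
```

```text
r0 [201.66 201.77 201.47 200.71]
r1 [201.68 201.91 201.49 200.67]
r2 [201.7  201.83 201.51 200.68]
r3 [201.68 201.86 201.5  200.69]
r4 [202.54 203.   202.6  201.58]
r5 [202.55 202.53 202.32 201.52]
target dz: rows [np.float64(200.57), np.float64(206.66)]
clock: 5.75
tool_pos: [0.5767, -0.0256, 0.0268]
orientation: [-3.058, -0.714, -0.001]
wrist_force: [-0.6, -0.9, 2.2]
gripper_width: 0.0005
r6 5.8 [ 0.5766 -0.0256  0.0268] [ 0.14 -1.35  0.64] [203.74 203.5  203.51 203.31] 203.52
clock: 6.2
tool_pos: [0.5767, -0.0257, 0.0249]
orientation: [-3.058, -0.714, -0.001]
wrist_force: [-1.0, -2.1, 3.0]
gripper_width: 0.0007
r7 6.25 [ 0.5767 -0.0257  0.0249] [-0.61 -1.6   2.03] [205.48 204.65 204.56 204.53] 204.8
```

Contact was at about TCP 0.030, and the pad has been pressed about 5 mm. I need about 3 mm more.

```bash
python3 -m handwheel '{"angular":[[0,0,0],[0,0,0],[0,0,0],[0,0,0],[0,0,0]],"delta_pos":[[0,0,0.02],[0,0,0.04],[0,0,0.06],[0,0,0.06],[0,0,0.06]],"gripper":[255,255,255,255,255]}'
python3 rod.py r8 r; python3 - <<'E'
from h import *
im=cv2.imread('pics/r8.png')[185:225,285:335]; cv2.imwrite('pics/r8c.png',np.clip(cv2.resize(im,None,fx=12,fy=12,interpolation=cv2.INTER_CUBIC)*1.6,0,255).astype('uint8'))
E
```

```text
clock: 6.75
tool_pos: [0.5768, -0.0258, 0.022]
orientation: [-3.059, -0.714, -0.001]
wrist_force: [-0.6, -3.0, 4.0]
gripper_width: 0.0004
r8 6.8 [ 0.5768 -0.0258  0.022 ] [-1.18 -3.78  3.57] [207.41 206.57 206.54 206.53] 206.76
```

View pics/r8c.png

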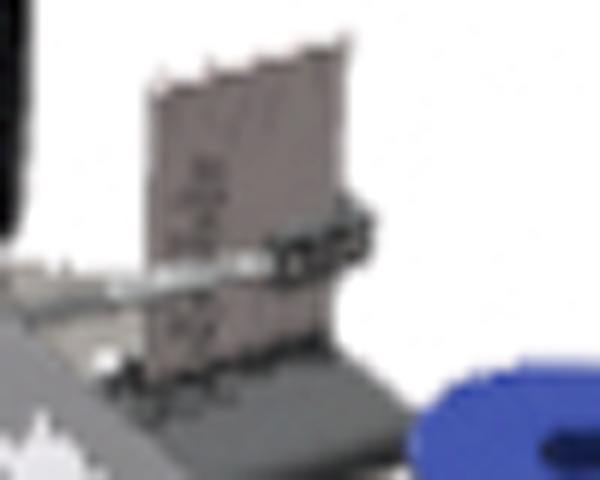

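The tip at (268,264) meets the tab's edge level with its line, which runs from about (283,262) to (355,235). I'll hold here, then for margin hold again within tolerance 0.8 mm higher and 0.6 mm lower, and release.

```bash
python3 -m handwheel '{"angular":[[0,0,0],[0,0,0],[0,0,0],[0,0,0],[0,0,0],[0,0,0],[0,0,0],[0,0,0]],"delta_pos":[[0,0,0],[0,0,0],[0,0,0],[0,0,0],[0,0,0],[0,0,0],[0,0,0],[0,0,0]],"gripper":[255,255,255,255,255,255,255,255]}'
python3 rod.py r9 r
python3 -m handwheel '{"angular":[[0,0,0],[0,0,0],[0,0,0],[0,0,0],[0,0,0],[0,0,0],[0,0,0],[0,0,0],[0,0,0],[0,0,0],[0,0,0],[0,0,0],[0,0,0],[0,0,0],[0,0,0],[0,0,0]],"delta_pos":[[0,0,-0.016],[0,0,-0.016],[0,0,-0.016],[0,0,-0.016],[0,0,-0.016],[0,0,-0.016],[0,0,-0.016],[0,0,-0.016],[0,0,0.012],[0,0,0.012],[0,0,0.012],[0,0,0.012],[0,0,0.012],[0,0,0.012],[0,0,0.012],[0,0,0.012]],"gripper":[255,255,255,255,255,255,255,255,255,255,255,255,255,255,255,255]}'
python3 rod.py r10 r
```

```text
clock: 7.6
tool_pos: [0.5768, -0.0258, 0.022]
orientation: [-3.059, -0.714, -0.001]
wrist_force: [-1.5, -4.0, 4.3]
gripper_width: 0.0006
r9 7.65 [ 0.5768 -0.0258  0.022 ] [-0.95 -2.68  3.87] [207.37 206.56 206.5  206.54] 206.74
clock: 9.25
tool_pos: [0.5768, -0.0258, 0.0214]
orientation: [-3.059, -0.714, -0.001]
wrist_force: [-0.9, -2.7, 4.7]
gripper_width: 0.0002
r10 9.3 [ 0.5767 -0.0258  0.0214] [-0.98 -2.    4.04] [207.53 207.49    nan 206.57] nanrod.py:5: RuntimeWarning: invalid value encountered in scalar divide
  s=g[c:d,u]-np.median(g[c:d,u])-10; k=int(s.argmax()); q=slice(max(k-2,0),k+3); x=np.clip(s[q],0,None); out.append(c+(x*np.arange(q.start,q.start+len(x))).sum()/x.sum())
```

Held at three levels. Now I'll release straight up and check that both corners are back at rest.

```bash
python3 -m handwheel '{"angular":[[0,0,0],[0,0,0],[0,0,0],[0,0,0],[0,0,0],[0,0,0],[0,0,0],[0,0,0],[0,0,0],[0,0,0],[0,0,0],[0,0,0]],"delta_pos":[[0,0,-0.05],[0,0,-0.1],[0,0,-0.15],[0,0,-0.2],[0,0,-0.3],[0,0,-0.4],[0,0,-0.5],[0,0,-0.6],[0,0,-0.7],[0,0,-0.7],[0,0,-0.7],[0,0,-0.7]],"gripper":[255,255,255,255,255,255,255,255,255,255,255,255]}'
python3 rod.py r11 r; python3 -c "
from rod import *
print(cen(cv2.imread('pics/r11.png'),'s'),cen(cv2.imread('pics/r2.png'),'s'))
a=cv2.imread('pics/scene0.png')[250:305,225:300,1].astype('float32');b=cv2.imread('pics/r11.png')[250:305,225:300,1].astype('float32')
print('mount shift px',cv2.phaseCorrelate(a,b))"
python3 -m handwheel '{"angular":[[0,0,0],[0,0,0],[0,0,0],[0,0,0],[0,0,0],[0,0,0],[0,0,0],[0,0,0],[0,0,0],[0,0,0]],"delta_pos":[[0,-0.4,0],[0,-0.8,0],[0,-1.2,0],[0,-1.6,0],[-0.05,-2.0,0],[-0.05,-2.4,0],[-0.05,-2.58,0],[-0.05,-2.58,0],[-0.05,-2.58,0],[-0.05,-2.58,0]],"gripper":[255,255,255,255,255,255,255,255,255,255]}'
python3 rod.py s0 s; python3 -c "
from h import *
im=cv2.imread('pics/s0.png')[190:300,205:325]; cv2.imwrite('pics/s0c.png',np.clip(cv2.resize(im,None,fx=5.3,fy=5.3,interpolation=cv2.INTER_CUBIC)*1.6,0,255).astype('uint8'))"
```

```text
clock: 10.5
tool_pos: [0.5766, -0.0258, 0.0562]
orientation: [-3.059, -0.714, -0.0]
wrist_force: [0.7, 0.4, 0.4]
gripper_width: 0.0005
r11 10.55 [ 0.5765 -0.0258  0.0561] [ 0.1   0.41 -0.01] [201.66 201.82 201.49 200.72] 201.42
[274.52 273.87 273.56 273.53 272.97] [274.53 273.84 273.57 273.54 273.  ]
mount shift px ((0.4587602397038353, 0.0029063452942352797), 0.8502421633402506)
clock: 11.55
tool_pos: [0.5176, 0.0883, 0.0563]
orientation: [-3.059, -0.713, -0.001]
wrist_force: [0.6, 0.3, -0.8]
gripper_width: 0.0007
s0 11.6 [0.5177 0.0882 0.0563] [0.26 0.41 0.64] [262.   273.64 274.   263.98 273.  ] 269.32
```

View pics/s0c.png

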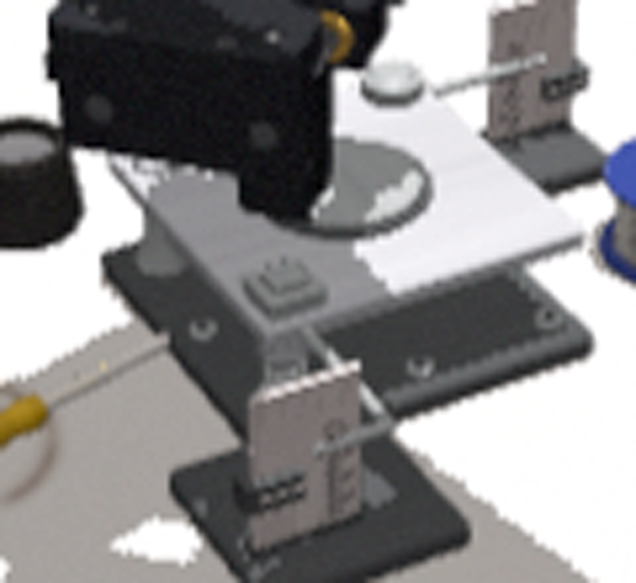

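The round corner is back at rest (rod row 201.42 against 201.40), and the square one hasn't moved. The fingertip at crop (287,215) is straight above the square pad at (285,280). Now I'll lower onto it.

```bash
sed -i "s/(264,269,262,294)/(264,269,270,288)/; s/-np.median(g\[c:d,u\])-10/-np.median(g[c:d,u])-5/" rod.py
python3 -m handwheel '{"angular":[[0,0,0],[0,0,0],[0,0,0],[0,0,0],[0,0,0],[0,0,0],[0,0,0]],"delta_pos":[[0,0,0.1],[0,0,0.2],[0,0,0.3],[0,0,0.4],[0,0,0.48],[0,0,0.48],[0,0,0.48]],"gripper":[255,255,255,255,255,255,255]}'
python3 rod.py s1 s
python3 -m handwheel '{"angular":[[0,0,0],[0,0,0],[0,0,0],[0,0,0],[0,0,0]],"delta_pos":[[0,0,0.04],[0,0,0.08],[0,0,0.11],[0,0,0.11],[0,0,0.11]],"gripper":[255,255,255,255,255]}'
python3 rod.py s2 s
```

```text
clock: 12.3
tool_pos: [0.5176, 0.0882, 0.0321]
orientation: [-3.059, -0.712, -0.0]
wrist_force: [-0.5, -0.4, 1.1]
gripper_width: 0.0002
s1 12.35 [0.5178 0.0882 0.0324] [ 0.12 -0.34 -0.05] [274.57 274.   273.79 273.69 273.04] 273.82
clock: 12.85
tool_pos: [0.5178, 0.0883, 0.027]
orientation: [-3.059, -0.712, -0.001]
wrist_force: [-1.3, 0.1, 1.8]
gripper_width: 0.0004
s2 12.9 [0.5178 0.0883 0.027 ] [-1.32  0.4   1.77] [276.62 276.44 276.   275.79 275.48] 276.07
```

```bash
python3 -m handwheel '{"angular":[[0,0,0],[0,0,0],[0,0,0],[0,0,0],[0,0,0]],"delta_pos":[[0,0,0.02],[0,0,0.04],[0,0,0.052],[0,0,0.052],[0,0,0.052]],"gripper":[255,255,255,255,255]}'
python3 rod.py s3 s; python3 -c "
from h import *
im=cv2.imread('pics/s3.png')[260:300,243:293]; cv2.imwrite('pics/s3c.png',np.clip(cv2.resize(im,None,fx=12,fy=12,interpolation=cv2.INTER_CUBIC)*1.6,0,255).astype('uint8'))"
```

```text
clock: 13.4
tool_pos: [0.5176, 0.0884, 0.0243]
orientation: [-3.059, -0.713, -0.0]
wrist_force: [-1.7, 1.5, 2.3]
gripper_width: 0.0006
s3 13.45 [0.5176 0.0883 0.0243] [-2.31  0.24  3.25] [279.   278.78 278.38 278.   277.5 ] 278.33
```

View pics/s3c.png

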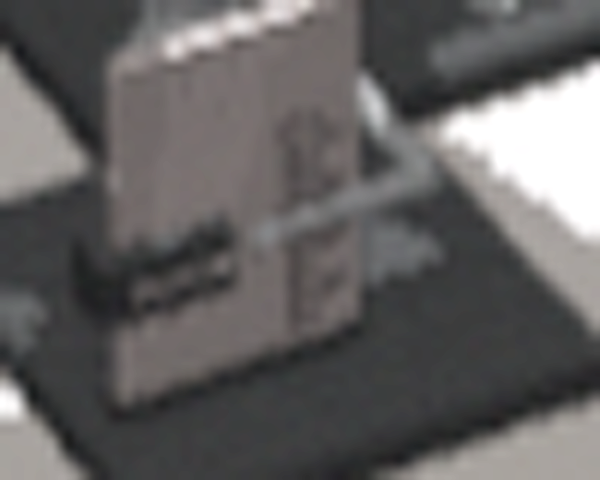

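The tip at (260,236) is slightly above the line, which runs from (140,300) to (232,268) and extends to about (255,260). Allowing for depth, that is about 1–2 mm high. I'll hold 0.8 mm deeper, then sweep a little on each side within tolerance.

```bash
python3 -m handwheel '{"angular":[[0,0,0],[0,0,0],[0,0,0],[0,0,0],[0,0,0],[0,0,0],[0,0,0],[0,0,0],[0,0,0],[0,0,0]],"delta_pos":[[0,0,0.016],[0,0,0.016],[0,0,0.016],[0,0,0.016],[0,0,0.016],[0,0,0.016],[0,0,0.016],[0,0,0.016],[0,0,0.016],[0,0,0.016]],"gripper":[255,255,255,255,255,255,255,255,255,255]}'
python3 rod.py s4 s; python3 -c "
from h import *
c=np.array([.547,.0322]);y=-.305
print('s3 tip',1e3*atx('scene',264.2,279.2,c,y,-.1073),'line',1e3*atx('scene',258.0,283.2,c,y,-.109))"
python3 -m handwheel '{"angular":[[0,0,0],[0,0,0],[0,0,0],[0,0,0],[0,0,0],[0,0,0],[0,0,0],[0,0,0]],"delta_pos":[[0,0,0.012],[0,0,0.012],[0,0,0.012],[0,0,0.012],[0,0,0.012],[0,0,0.012],[0,0,0.012],[0,0,0.012]],"gripper":[255,255,255,255,255,255,255,255]}'
python3 rod.py s5 s
```

```text
clock: 14.45
tool_pos: [0.5175, 0.0883, 0.0235]
orientation: [-3.059, -0.713, -0.0]
wrist_force: [-2.9, 1.5, 3.1]
gripper_width: 0.0003
s4 14.5 [0.5176 0.0883 0.0235] [-3.07  1.55  3.24] [279.5     nan    nan 278.58 277.85] nan
s3 tip [-107.3          69.46078365   37.14696108] line [-109.           81.17712875   35.22282194]
clock: 15.3
tool_pos: [0.5175, 0.0883, 0.0229]
orientation: [-3.059, -0.712, 0.0]
wrist_force: [-2.4, 1.6, 4.1]
gripper_width: 0.0004
s5 15.35 [0.5175 0.0884 0.0229] [-2.71  1.78  4.24] [280.   279.61 279.9  279.55 278.96] 279.6rod.py:5: RuntimeWarning: invalid value encountered in scalar divide
  s=g[c:d,u]-np.median(g[c:d,u])-5; k=int(s.argmax()); q=slice(max(k-2,0),k+3); x=np.clip(s[q],0,None); out.append(c+(x*np.arange(q.start,q.start+len(x))).sum()/x.sum())
```

At s3 the tip was about 1.9 mm above the line, which puts s4 and s5 at about +0.5 and −0.5 mm. Both were held for at least 0.7 s. Now I'll release, move clear and check.

```bash
python3 -m handwheel '{"angular":[[0,0,0],[0,0,0],[0,0,0],[0,0,0],[0,0,0],[0,0,0],[0,0,0],[0,0,0],[0,0,0],[0,0,0],[0,0,0],[0,0,0],[0,0,0],[0,0,0],[0,0,0],[0,0,0]],"delta_pos":[[0,0,-0.05],[0,0,-0.1],[0,0,-0.15],[0,0,-0.2],[0,0,-0.3],[0,0,-0.5],[0,0,-0.8],[0,0,-1.2],[0,0,-1.6],[0,0,-2.0],[0,0,-2.4],[0,0,-2.6],[0,0,-2.6],[0,0,-2.6],[0,0,-2.6],[0,0,-2.6]],"gripper":[255,255,255,255,255,255,255,255,255,255,255,255,255,255,255,255]}'
python3 rod.py e0 s; python3 -c "
from rod import *
a=cv2.imread('pics/scene0.png');b=cv2.imread('pics/e0.png'); print('round',cen(b,'r'))
for n,x,y in(('mount',225,195),('sqscale',235,250),('tin',320,240),('loupe',190,205),('reel',310,210),('driver',175,255)):
    f=lambda i:i[y:y+48,x:x+60,1].astype('float32'); print(n,np.round(cv2.phaseCorrelate(f(a),f(b),cv2.createHanningWindow((60,48),cv2.CV_32F))[0],2))
bot.close_job()"
```

```text
clock: 16.95
tool_pos: [0.5168, 0.0882, 0.1518]
orientation: [-3.058, -0.712, 0.003]
wrist_force: [-0.2, 0.1, 0.2]
gripper_width: 0.0004
e0 17.0 [0.517  0.0882 0.1519] [0.9  0.21 1.17] [274.52 273.88 273.55 273.54 272.92] 273.68
round [201.75 201.7  201.5  200.8 ]
mount [-0.11 -0.11]
sqscale [0.1  0.09]
tin [-0.01 -0.  ]
loupe [ 0.02 -0.07]
reel [-0.  0.]
driver [-0.03 -0.18]
the job is handed in; nothing more can be done
```

I pressed the round pad, let it come back up, then did the same at the square pad, moved clear and handed the job in at about 17 s. No verdict is given, so the results below are my own readings.

- **Round pad:** the pointer looked level with the tab line to within about 1 mm, at a push of about 4 N. I held it there for about 1 s, then for 0.8 s each at 0.8 mm higher and 0.6 mm lower pad travel.
- **Square pad:** the first stop left the pointer about 2 mm above the line. I went deeper and held it for about 1 s at roughly +0.5 mm, then 0.8 s at roughly −0.5 mm. Those last two figures are worked out from the first stop and the arm's travel.
- **End state:** both pointers read their resting positions to about 0.1 px. The mount, tin, loupe, reel and screwdriver showed less than 0.2 px of shift (about 0.3 mm), and the fingers are clear, with the wrist force back at its noise level.

**What disagreed or was not checked:**
- With the fingers shut, the real fingertip was about 30–35 mm above the reported TCP height. I went by contact and the pictures instead, and never found the cause.
- My automatic pointer tracking read about 1 mm less pointer drop at the round mark than the arm's travel implied. It failed on some columns in two frames, so I relied mainly on the enlarged pictures.
- I did not measure the tweezers at the end. The arm stayed well clear of them.

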